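Lay out the bench for plate pipetting

ROBOT

A 6-joint arm with a two-finger parallel gripper is mounted at the origin on the work surface. World frame = base frame: x ahead of the robot, y to its left, z up, the work surface at z = 0. Lengths are in m, angles in rad, forces in N, time in s.
With the tool pointing down it reaches from about 0.225 to 0.875 m from the base axis. Payload 3.4 kg.
Tool frame: the origin (TCP) lies on the centre line of the jaws, within the pads' length; the fingertips stand 17 mm ahead of it and the grasp point (between the pads) lies 2 mm behind it (manip.finger_overhang is the distance from the TCP to the fingertips, in m); y points along the fingers, x is the direction in which the jaws open and shut, and the axes are right-handed (so a half turn about y gives the same grasp; the last joint's range is limited). The gripper opens to 85 mm and grips with 20 to 120 N. Pads are 22 mm wide; open, the fingers measure 114 mm over their backs; the gripper's body (76 mm by 85 mm) begins 54 mm behind the grasp point. The pads swing forward as they close: fully open they stand 13 mm farther back than shut.
Start: joints at [-1.325, 0.276, 1.505, -0, 1.361, -0.121], TCP at [0.206, -0.537, 0.248] pointing down, gripper open.
Joint ranges: [-2.89, 2.89], [-0.75, 2.08], [0.22, 2.7], [-1.18, 4.32], [0.11, 2.71], [-2.7, 2.7]. Speed limits (rad/s): [2.57, 2.57, 3.14, 3.14, 3.14, 3.14].

INTERFACE

Orientations are given as a unit quaternion [w, x, y, z].
In Python, from rig import manip gives the robot as it stands.
- The arm moves only by the tool arm_command, never from a script. Its argument "commands" is a list of rows, each a list of 3 entries, a list of its own where there are three numbers: the finger opening in cm, from 0 to 8.54, then the shift along the world's x, y, z in cm, then the turn about the world's z in rad. A call has 1 to 12 rows; each row shifts and turns the commanded pose from where the row before left it; what a row does not reach is not made up. A row lasts 1/10 s, in which the tool goes at most 50 mm and 8.59 degrees, less where a joint would pass 70% of its speed; a pose out of reach is approached as far as the arm can. A call with a gripper value outside its range is refused whole. The fingers move at their own pace and stop on an object; "grip_force" is the grip in N (left out, the last holds). Time passes only in rows, so rows that do not move let the fingers close. It gives the time, the measured TCP pose, the force and the opening at its end, in the units of the state.
- manip.get_state(): the state, without advancing time (a new reading comes with each control period).
- manip.get_image(name): name is "side" or "top" or "wrist"; returns a dict with "pixels" (384x512x3 uint8, red, green, blue), "range_z" (384x512 float32, m along the optical axis (not along the pixel's ray), 0 where there is no reading), "intrinsics" (3x3 intrinsics, pixels), "k1" (the pictures are not rectified: a ray, as slopes to the right and down, at radius r is drawn at 1 + k1 r^2 times it, then the intrinsics apply), "R" (3x3) and "t" (3): a world point X has camera coordinates R X + t. Camera axes: x right, y down, z forward; pixel columns grow to the right and rows downward; lengths in m; the calibration is good to about 2 mm. A picture is of the moment at which its call begins.
- manip.sign_off(): hands the job in, once; it reports no verdict.
The state is a dict: "clock": time; "qpos": joint angles; "qd": joint speeds; "effort": joint torques, N m; "position": TCP position; "ee_rot": TCP orientation; "contact_force": force on the tool from outside, world axes, zero at the start; "moment": the same for the moment, N m; "width": finger opening in m.
Only numpy, scipy, OpenCV 4.12 (cv2) and the standard library are available. Lean on these libraries where they do the work, as an engineer would, in place of code of your own. Each camera call takes 0.05 s, during which the arm holds its last target.

TASK

Lay out the bench around the well plate, left, right and behind being as the robot sees it: stand the amber bottle behind the plate's far left corner and the squat jar behind its far right corner, both in line with the plate's short edges and about 25 mm clear of its far edge, and the tall vial in the same row midway between them. Stand the short vial in the middle of the stirrer's round top. The vials must be pulled up out of the sprung clip strip; set everything down gently and upright, and leave the dropper vial in its clip and the dish and tape roll where they are.

Things in the scene. Friction and masses are not known exactly. Their poses are not given: they have to be found in the camera images.
- plate: 24-well plate, clear on white, fixed: 86 mm along its x, 128 mm along its y, 16 mm high. Origin: centre of its underside. Its x points away from the robot (to its far long edge, at x = +43 mm), its y to the robot's left (short edges at y = +64 and -64 mm); turned by at most 0.3 rad.
- stirrer: magnetic stirrer, fixed, a white box 120 by 120 mm, with a round white ceramic top plate 104 mm in diameter in its middle whose upper face is 52 mm above the bench. A dark knob of 22 mm on the side facing the robot. Origin: centre of its underside, below the middle of the top plate; z up.
- strip: aluminium clip strip, fixed, 60 mm along x, 166 mm along y, three sprung clips at y = -52, 0, +52 mm, each holding a vial whose underside is 5 mm above the bench. Jaws press from +x and -x and reach 24 mm above the bench. Origin: centre of its underside. Its x points away from the robot, turned by at most 0.35 rad.
- bottle: amber glass bottle with a black screw cap, standing loose: body 46 mm in diameter up to 60 mm, cap 34 mm in diameter from 72 to 94 mm height. 0.13 to 0.25 kg. Origin: centre of its underside; z up. Its place: 25 mm gap behind the plate, centred in line with the plate's left short edge (x = +91, y = +64 mm in the plate's frame).
- jar: squat glass jar with a wide white lid, standing loose: body 53 mm in diameter, lid 56 mm in diameter from 34 to 52 mm height. 0.1 to 0.21 kg. Origin: centre of its underside; z up. Its place: 25 mm gap behind the plate, centred in line with the plate's right short edge (x = +96, y = -64 mm in the plate's frame).
- tall_vial: slim vial, tallest in the strip: 95 mm high, clear body, white cap 20 mm in diameter over its top 18 mm, about 30 g. Foot 24 mm in diameter, 6 mm high, tapering to the 17 mm body; clipped down in the strip: pull straight up (yields at about 5 N, free after 15 mm). Origin: centre of its underside. Place: midway between bottle and jar, in their row (x = +91, y = 0 in the plate's frame).
- short_vial: short vial with a wide cap: 66 mm high, clear body, white cap 29 mm in diameter over its top 18 mm, about 30 g. Foot 24 mm in diameter, 6 mm high, tapering to the 17 mm body; clipped down in the strip: pull straight up (yields at about 5 N, free after 15 mm). Origin: centre of its underside. Its place: the middle of the stirrer's top.
- dropper_vial: vial with a black rubber dropper bulb (14 mm in diameter, top at 87 mm height), in the third clip of the strip. Stays there. Origin: centre of its underside.
- dish: flat round culture dish, 58 mm in diameter, 13 mm high, loose on the bench in front of the plate. Stays there. Origin: centre of its underside.
- tape: roll of white paper tape lying flat, 48 mm outside, 28 mm inside diameter, 18 mm high, loose on the bench in front of the plate. Stays there. Origin: centre of its underside.

How it is judged:
By the outcome, as a careful person would: the job done as asked, in the order asked, and still so for the second after the job is handed in, with the robot touching nothing.
It also fails if it takes over 112 s, if anything falls off the work surface, if the arm or the gripper's body presses on something with over 40 N, if the wrist force passes 120 N, or if a joint passes its speed limit or range.

## Working session

There is one attempt and no reset: what is moved stays moved. The work goes in short steps, Python scripts to look and compute and a tool call to move; the robot and the scene stay as the last step left them, time stands still between calls to the robot, and variables do not carry over. Pictures are saved under pics/ and viewed, and the job is handed in when it is done.

Besides the shell and the picture viewer there is one more tool, called after "Emit:" in YAML: its name, and indented under it one key for each argument. arm_command: Moves the arm, as the interface text tells. Its arguments: {"type":"object","properties":{"commands":{"type":"array"},"grip_force":{"type":"number"}},"required":["commands"]}

```bash
ls; mkdir -p pics; python3 - <<'E'
from rig import manip
import cv2
s=manip.get_state()
for k,v in s.items(): print(k,v)
print(manip.finger_overhang)
for n in ["side","top","wrist"]:
    im=manip.get_image(n)
    cv2.imwrite(f"pics/{n}0.png",im["pixels"][:,:,::-1])
    print(n,im["intrinsics"],im["k1"],im["R"],im["t"],(im["range_z"]>0).mean())
E
```

```text
pics
clock 0.0
qpos [-1.32498816e+00  2.76618789e-01  1.50615426e+00  2.34169171e-05
  1.36069578e+00 -1.20997014e-01]
qd [-5.51645783e-04 -2.41008614e-05  1.69109384e-03 -6.71087419e-04
 -9.17573125e-04  8.30807451e-04]
effort [-1.13239326e-03 -4.16782522e+01 -2.45806611e+01 -7.50931281e-05
  1.12210415e-02 -4.30417131e-06]
position [ 0.20609584 -0.53625666  0.2474177 ]
ee_rot [ 0.5832462  -0.5823563   0.40091962 -0.39993557]
contact_force [ 0.1178182   0.29544283 -0.17273562]
moment [-0.03278839  0.00353649  0.01310102]
width 0.08564193171810396
0.017
side [[412.9585897    0.         256.88318099]
 [  0.         412.9585897  190.87585662]
 [  0.           0.           1.        ]] -0.12019809687760365 [[-0.98322612 -0.18184802  0.0140602 ]
 [-0.10572124  0.50540559 -0.85638088]
 [ 0.14862506 -0.84350251 -0.51615318]] [0.51412686 0.08020688 0.86228254] 0.995941162109375
top [[398.4563713    0.         250.87424086]
 [  0.         398.4563713  191.44469794]
 [  0.           0.           1.        ]] -0.13304660094380036 [[-0.00666403 -0.99975083 -0.02130416]
 [-0.98309073  0.01044879 -0.18282077]
 [ 0.18299782  0.0197256  -0.98291541]] [0.00999872 0.53169364 0.94839829] 0.99591064453125
wrist [[277.1436513    0.         256.11221755]
 [  0.         277.1436513  192.85266017]
 [  0.           0.           1.        ]] -0.024717820831026964 [[ 0.35737011 -0.93396108 -0.00182087]
 [-0.88641262 -0.33978907  0.3143502 ]
 [-0.29420956 -0.11072533 -0.94930534]] [-0.57387509 -0.04100566  0.3801097 ] 0.9958394368489584
```

View pics/top0.png

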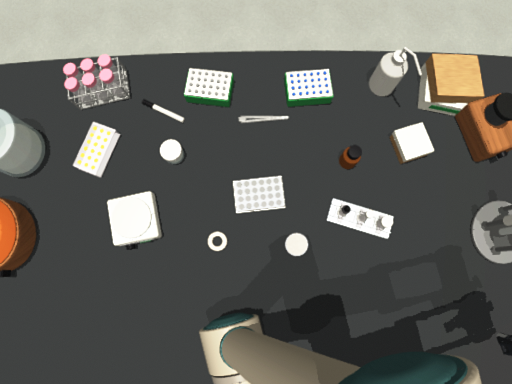

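View pics/side0.png

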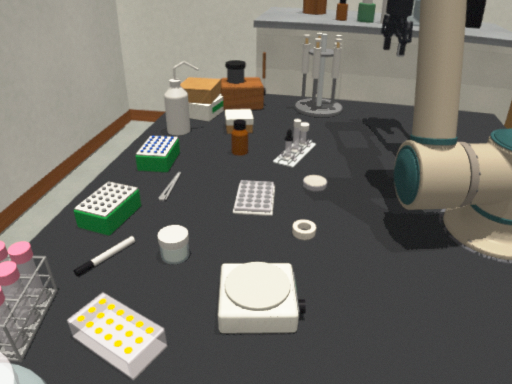

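View pics/wrist0.png

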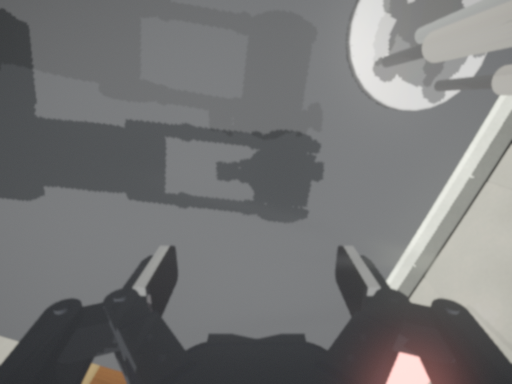

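Top view: plate at (259,194), stirrer (134,219), strip (360,218) with the dropper vial at its left end (345,210), bottle (350,157), jar (172,151), tape (217,241), dish (297,244). Next I'll measure from the depth data.

```bash
cat > h.py <<'E'
from rig import manip
import numpy as np, cv2
def cloud(im):
    K,k1=im["intrinsics"],im["k1"]
    h,w=im["range_z"].shape
    uv=np.stack(np.meshgrid(np.arange(w),np.arange(h)),-1).reshape(-1,1,2).astype(float)
    r=cv2.undistortPoints(uv,K,np.array([k1,0,0,0,0.]),None,None,None) if False else cv2.undistortPointsIter(uv,K,np.array([k1,0,0,0,0.]),None,None,(3,50,1e-10))
    r=r.reshape(h,w,2); z=im["range_z"].astype(float)
    P=np.dstack([r*z[...,None],z])-im["t"]
    W=P@im["R"]; W[z==0]=np.nan
    return W
def proj(im,X):
    X=np.atleast_2d(X).astype(float)
    p,_=cv2.projectPoints(X,cv2.Rodrigues(im["R"])[0],im["t"],im["intrinsics"],np.array([im["k1"],0,0,0,0.]))
    return p.reshape(-1,2)
def save(im,name,box=None,scale=1):
    a=im["pixels"][:,:,::-1]
    if box: a=a[box[1]:box[3],box[0]:box[2]]
    a=cv2.resize(a,None,fx=scale,fy=scale,interpolation=cv2.INTER_CUBIC)
    cv2.imwrite("pics/"+name,a)
def circ(p):
    A=np.c_[2*p,np.ones(len(p))]; s=np.linalg.lstsq(A,(p**2).sum(1),rcond=None)[0]
    return s[:2],np.sqrt(s[2]+s[:2]@s[:2])
E
python3 - <<'E'
from h import *
import pickle
ims={n:manip.get_image(n) for n in("top","side")}
pickle.dump(ims,open("ims0.pkl","wb"))
for n in ims:
    W=cloud(ims[n]); ims[n]["W"]=W
T=ims["top"]["W"]
bench=T[220:300,170:200]; print("bench z",np.nanmedian(bench[...,2]))
for nm,(u,v) in dict(plate=(259,194),stir=(134,219),strip=(333,225),drop=(345,210),v2=(363,216),v3=(381,222),bottle=(353,152),jar=(172,147),tape=(226,241),dish=(297,244)).items():
    print(nm,T[v,u].round(4))
# top-down map: cluster by height
from scipy import ndimage as nd
for n in ims:
    W=ims[n]["W"]; z=W[...,2]
    m=(z>0.008)&(z<0.3)&(W[...,0]>0.25)&(W[...,0]<0.75)&(abs(W[...,1])<0.45)
    l,k=nd.label(m)
    for i in range(1,k+1):
        q=W[l==i]
        if len(q)<40: continue
        c=np.argwhere(l==i).mean(0)
        print(n,"pix",c[::-1].round(0),"n",len(q),"mean",q.mean(0).round(3),"min",q.min(0).round(3),"max",q.max(0).round(3))
save(ims["top"],"topz.png",(310,130,410,250),6)
save(ims["side"],"sidez.png",(210,100,340,210),6)
E
```

```text
bench z 0.00019467355346219298
plate [ 0.5308 -0.0149  0.017 ]
stir [0.4637 0.2986 0.0543]
strip [ 0.45   -0.2059  0.0009]
drop [ 0.4785 -0.2225  0.077 ]
v2 [ 0.4647 -0.2688  0.0656]
v3 [ 0.4488 -0.3114  0.0704]
bottle [ 0.6194 -0.2463  0.0923]
jar [0.6499 0.2079 0.0523]
tape [0.4109 0.0705 0.0111]
dish [ 0.4015 -0.1098  0.0149]
top pix [179. 118.] n 40 mean [0.743 0.201 0.012] min [0.734 0.19  0.008] max [0.75  0.214 0.017]
top pix [ 97. 146.] n 1046 mean [0.66  0.416 0.04 ] min [0.586 0.368 0.008] max [0.729 0.45  0.047]
top pix [409. 142.] n 1033 mean [ 0.658 -0.409  0.046] min [ 0.611 -0.45   0.008] max [ 0.714 -0.367  0.057]
top pix [172. 151.] n 444 mean [0.641 0.21  0.048] min [0.616 0.184 0.009] max [0.672 0.239 0.058]
top pix [350. 156.] n 376 mean [ 0.615 -0.244  0.07 ] min [ 0.599 -0.271  0.008] max [ 0.644 -0.228  0.1  ]
top pix [258. 194.] n 1457 mean [ 0.532 -0.013  0.016] min [ 0.485 -0.077  0.008] max [0.58  0.05  0.021]
top pix [134. 219.] n 2349 mean [0.464 0.302 0.046] min [0.39  0.239 0.008] max [0.538 0.377 0.058]
top pix [363. 218.] n 748 mean [ 0.464 -0.274  0.
[... 500 characters left out ...]
81.] n 245 mean [ 0.4   -0.102  0.013] min [ 0.371 -0.132  0.008] max [ 0.428 -0.075  0.016]
side pix [254. 196.] n 1056 mean [ 0.53  -0.003  0.015] min [ 0.486 -0.075  0.008] max [0.576 0.054 0.018]
side pix [303. 228.] n 290 mean [0.409 0.099 0.015] min [0.386 0.071 0.008] max [0.433 0.12  0.019]
side pix [173. 242.] n 960 mean [0.636 0.226 0.039] min [0.613 0.187 0.008] max [0.669 0.244 0.053]
side pix [126. 242.] n 58 mean [0.743 0.209 0.01 ] min [0.734 0.194 0.008] max [0.75  0.229 0.013]
side pix [258. 298.] n 5353 mean [0.46  0.331 0.042] min [0.387 0.244 0.008] max [0.533 0.381 0.054]
side pix [117. 324.] n 3026 mean [0.653 0.422 0.037] min [0.581 0.371 0.008] max [0.729 0.45  0.042]
```

View pics/topz.png

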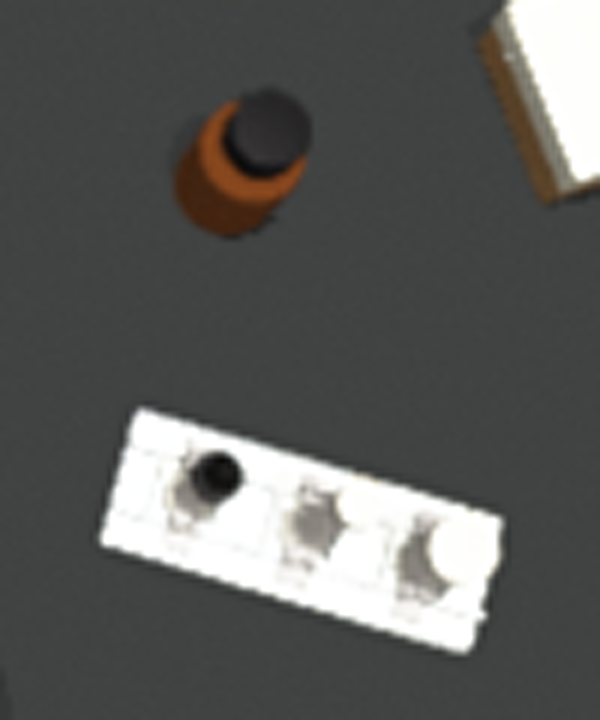

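View pics/sidez.png

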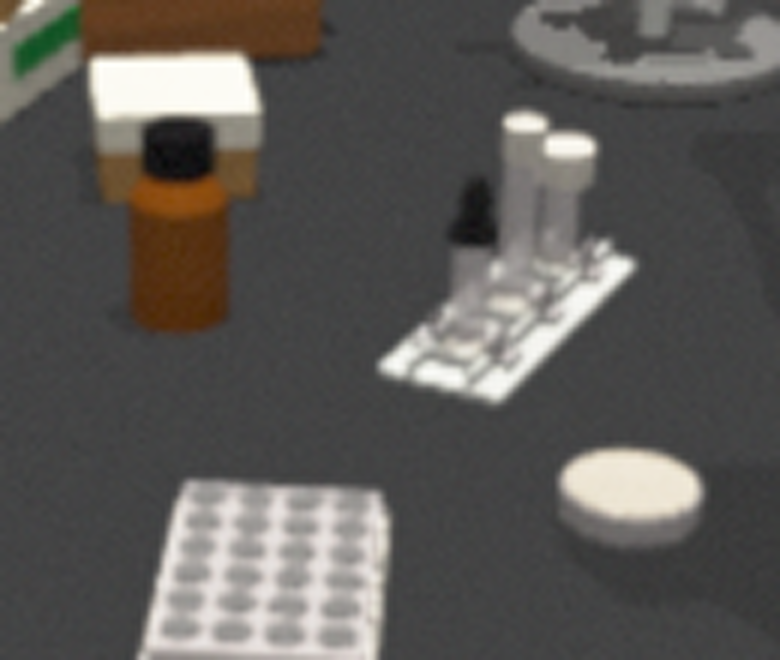

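```bash
python3 - <<'E'
from h import *
import pickle
from scipy.optimize import least_squares
ims=pickle.load(open("ims0.pkl","rb"))
W={n:cloud(ims[n]) for n in ims}
def sel(n,x0,x1,y0,y1,z0,z1):
    w=W[n]; m=(w[...,0]>x0)&(w[...,0]<x1)&(w[...,1]>y0)&(w[...,1]<y1)&(w[...,2]>z0)&(w[...,2]<z1)
    return w[m]
def edgefit(q,r):   # disc of known radius: enclosing circle
    c,R=cv2.minEnclosingCircle(q[:,:2].astype(np.float32)); return np.array(c),R
for nm,b in dict(bottlecap=(.58,.66,-.30,-.2,.086,.105),jarlid=(.6,.68,.17,.25,.047,.06),dish=(.36,.44,-.15,-.06,.009,.02),tape=(.38,.44,.06,.13,.013,.025),stirtop=(.38,.55,.23,.39,.0505,.06),midcap=(.44,.52,-.30,-.24,.092,.11),shortcap=(.42,.5,-.345,-.29,.062,.08),bulb=(.45,.52,-.25,-.2,.075,.1)).items():
    for n in W:
        q=sel(n,*b)
        if len(q)>5: print(nm,n,len(q),"mean",q.mean(0).round(4),"medz",np.median(q[:,2]).round(4),"encl",*[np.round(v,4) for v in edgefit(q,0)])
for nm,b in dict(plate=(.46,.6,-.1,.08,.012,.025),stir=(.37,.56,.22,.4,.043,.06)).items():
    for n in W:
        q=sel(n,*b); r=cv2.minAreaRect((q[:,:2]*1000).astype(np.float32)); print(nm,n,r,np.median(q[:,2]))
# strip outline via image white mask at known z plane: use points near z<8mm bright
for n in W:
    w=W[n]; g=ims[n]["pixels"].min(2)
    m=(w[...,0]>.41)&(w[...,0]<.52)&(w[...,1]>-.37)&(w[...,1]<-.17)&(g>110)&(w[...,2]<.012)
    q=w[m]; r=cv2.minAreaRect((q[:,:2]*1000).astype(np.float32)); print("strip",n,len(q),r,np.median(q[:,2]))
E
```

```text
bottlecap top 160 mean [ 0.621  -0.2487  0.0944] medz 0.0946 encl [ 0.6222 -0.2492] 0.0177
bottlecap side 66 mean [ 0.6195 -0.2427  0.0907] medz 0.0913 encl [ 0.6197 -0.2481] 0.0193
jarlid top 364 mean [0.6436 0.2119 0.0525] medz 0.0525 encl [0.644  0.2129] 0.0287
jarlid side 484 mean [0.6398 0.2177 0.0507] medz 0.0508 encl [0.6408 0.2153] 0.0285
dish top 408 mean [ 0.4006 -0.1075  0.014 ] medz 0.014 encl [ 0.4007 -0.1077] 0.029
dish side 233 mean [ 0.4001 -0.1028  0.013 ] medz 0.0131 encl [ 0.3994 -0.1044] 0.0296
tape top 175 mean [0.411 0.093 0.018] medz 0.018 encl [0.4109 0.0932] 0.0235
tape side 221 mean [0.409  0.0979 0.0166] medz 0.0168 encl [0.4099 0.0957] 0.0248
stirtop top 1032 mean [0.4674 0.3082 0.0527] medz 0.0526 encl [0.4686 0.3076] 0.0519
stirtop side 1463 mean [0.4658 0.3131 0.0513] medz 0.0512 encl [0.4658 0.3109] 0.0518
midcap top 68 mean [ 0.4654 -0.2756  0.0995] medz 0.1 encl [ 0.4656 -0.2768] 0.0111
midcap side 31 mean [ 0.4641 -0.2704  0.0963] medz 0.0972 encl [ 0.4644 -0.2727] 0.0124
shortcap top 112 mean [ 0.4505 -0.3245  0.0711] medz 0.0714 encl [ 0.4527 -0.3
[... 373 characters left out ...]
1277771) 0.01585168571818022
plate side ((531.31787109375, -10.66448974609375), (79.82810974121094, 125.41737365722656), 5.594234466552734) 0.014837804429473878
stir top ((467.95501708984375, 307.7775573730469), (117.27932739257812, 117.88584899902344), 12.313274383544922) 0.05122014435858058
stir side ((465.77398681640625, 313.18994140625), (114.09186553955078, 116.14913177490234), 12.238100051879883) 0.050458119930161104
strip top 1011 ((466.8186950683594, -278.8735046386719), (171.94561767578125, 64.95843505859375), 72.70282745361328) 0.0056729047112944
strip side 409 ((463.50555419921875, -281.5947570800781), (186.05557250976562, 66.03791809082031), 70.8534164428711) 0.005004078056474198
```

```bash
python3 - <<'E'
from h import *
from scipy.spatial.transform import Rotation as Ro
s=manip.get_state(); q=s["ee_rot"]; R=Ro.from_quat(np.r_[q[1:],q[0]]).as_matrix()
print(R.round(3)); im=manip.get_image("wrist"); c=-im["R"].T@im["t"]; print("cam",c, "in tool",R.T@(c-s["position"]), "fwd in tool",R.T@im["R"][2], "right in tool",R.T@im["R"][0])
print(np.arctan2(R[1,0],R[0,0]))
E
```

```text
[[ 0.359 -0.     0.933]
 [-0.933  0.001  0.359]
 [-0.001 -1.     0.   ]]
cam [ 0.28060353 -0.50795698  0.37305075] in tool [-1.23563902e-04 -1.25153806e-01  7.97642541e-02] fwd in tool [-6.36510870e-04  9.49241837e-01 -3.14546546e-01] right in tool [ 9.99999081e-01  2.27648915e-04 -1.33657933e-03]
-1.2040085962867575
```

Emit:
arm_command:
  commands:
    - [8.5,[3,3,0.4],0]
    - [8.5,[3,3,0.4],0]
    - [8.5,[3,3,0.4],0]
    - [8.5,[3,3,0.4],0]
    - [8.5,[3,3,0.4],0]
    - [8.5,[3,3,0.4],0]
    - [8.5,[3,3,0.4],0]
    - [8.5,[3,3,0.4],0]
    - [8.5,[2.4,0.7,0],0]
    - [8.5,[0,0,0],0]
    - [8.5,[0,0,0],0]

```text
clock: 1.4
position: [0.4701, -0.2895, 0.28]
ee_rot: [-0.583, 0.583, -0.4, 0.4]
contact_force: [0.0, 0.1, 0.2]
width: 0.0851
```

```bash
cat > w.py <<'E'
from h import *
import sys,pickle
im=manip.get_image("wrist"); save(im,sys.argv[1]+".png"); pickle.dump(im,open(sys.argv[1]+".pkl","wb"))
s=manip.get_state(); print(s["clock"],s["position"].round(4))
E
python3 w.py wA
```

```text
1.45 [ 0.4695 -0.2899  0.28  ]
```

View pics/wA.png

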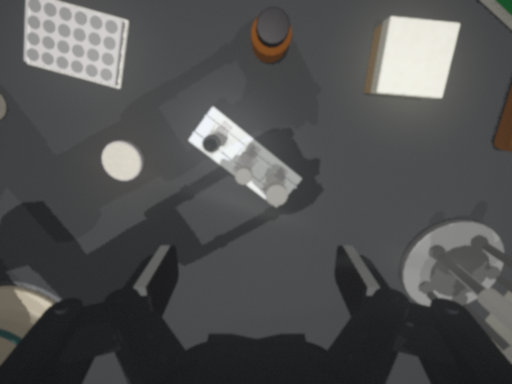

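The wrist view shows the plate (78,40), bottle cap (273,25), dish (122,160) and strip (245,157), with dropper (213,143), tall (243,175) and short (276,195). I'll fit these and compare them with the fixed cameras.

```bash
cat > fit.py <<'E'
from h import *
import sys,pickle
im=pickle.load(open(sys.argv[1]+".pkl","rb")); w=cloud(im)
def sel(x0,x1,y0,y1,z0,z1):
    m=(w[...,0]>x0)&(w[...,0]<x1)&(w[...,1]>y0)&(w[...,1]<y1)&(w[...,2]>z0)&(w[...,2]<z1)
    return w[m]
for nm,b in dict(bottlecap=(.58,.66,-.30,-.2,.086,.105),jarlid=(.6,.68,.17,.25,.047,.06),dish=(.36,.44,-.15,-.06,.009,.02),tape=(.38,.44,.06,.13,.013,.025),stirtop=(.38,.55,.23,.39,.0505,.06),midcap=(.44,.52,-.30,-.24,.090,.11),shortcap=(.42,.5,-.345,-.29,.062,.08),bulb=(.45,.52,-.25,-.2,.075,.1)).items():
    q=sel(*b)
    if len(q)>5:
        c,R=cv2.minEnclosingCircle(q[:,:2].astype(np.float32)); print(nm,len(q),"mean",q.mean(0).round(4),"medz",np.median(q[:,2]).round(4),"encl",np.round(c,4),round(R,4))
for nm,b in dict(plate=(.46,.6,-.1,.08,.012,.025),stir=(.37,.56,.22,.4,.043,.06),strip=(.41,.52,-.37,-.17,.0035,.012)).items():
    q=sel(*b)
    if len(q)>5: print(nm,cv2.minAreaRect((q[:,:2]*1000).astype(np.float32)),np.median(q[:,2]))
E
python3 fit.py wA
```

```text
bottlecap 994 mean [ 0.6174 -0.25    0.0933] medz 0.0935 encl [ 0.6178 -0.25  ] 0.017
dish 1192 mean [ 0.3995 -0.1081  0.0132] medz 0.0132 encl [ 0.398  -0.1079] 0.0291
midcap 249 mean [ 0.4647 -0.2761  0.0987] medz 0.0992 encl [ 0.4637 -0.2763] 0.0101
shortcap 391 mean [ 0.449  -0.3251  0.07  ] medz 0.0703 encl [ 0.4481 -0.3256] 0.0144
bulb 122 mean [ 0.481  -0.2274  0.0868] medz 0.0874 encl [ 0.4794 -0.2269] 0.007
plate ((529.9378662109375, -13.302749633789062), (80.9140625, 123.55812072753906), 5.696064472198486) 0.014913687022422743
strip ((463.88861083984375, -276.31719970703125), (165.86492919921875, 60.04237365722656), 72.22362518310547) 0.004909470707455407
```

Emit:
arm_command:
  commands:
    - [8.5,[4,1,-1],0]
    - [8.5,[4,1,-1],0]
    - [8.5,[4,1,-1],0]
    - [8.5,[2.9,1,-1],0]
    - [8.5,[0,0,-3],0]
    - [8.5,[0,0,-3],0]
    - [8.5,[0,0,-2],0]
    - [8.5,[0,0,0],0]
    - [8.5,[0,0,0],0]

```text
clock: 2.35
position: [0.6186, -0.2509, 0.1606]
ee_rot: [-0.582, 0.583, -0.401, 0.401]
contact_force: [-0.1, -0.5, -0.2]
width: 0.0848
```

```bash
python3 w.py wB; python3 fit.py wB
```

```text
2.4 [ 0.6193 -0.251   0.1617]
bottlecap 1522 mean [ 0.6198 -0.2494  0.0931] medz 0.0934 encl [ 0.6185 -0.2498] 0.017
dish 632 mean [ 0.415  -0.1051  0.0128] medz 0.013 encl [ 0.4054 -0.1051] 0.0273
bulb 244 mean [ 0.4833 -0.2263  0.084 ] medz 0.0841 encl [ 0.48   -0.2261] 0.0069
plate ((532.6821899414062, -37.16184997558594), (80.85772705078125, 74.92081451416016), 5.172662734985352) 0.014876012323576658
strip ((463.5653381347656, -275.59686279296875), (165.51234436035156, 61.25027084350586), 72.10694885253906) 0.005212817050061143
```

View pics/wB.png

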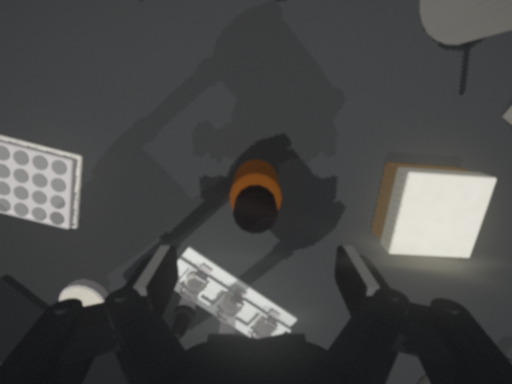

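The bottle cap at (256,208) is centred between the jaws, so I'll go down and grip.

Emit:
arm_command:
  commands:
    - [8.5,[0,0,-3],0]
    - [8.5,[0,0,-3],0]
    - [8.5,[0,0,-3],0]
    - [8.5,[0,0,-1.5],0]
    - [8.5,[0,0,-1],0]
    - [8.5,[0,0,0],0]
    - [6,[0,0,0],0]
    - [4.4,[0,0,0],0]
    - [4,[0,0,0],0]
    - [4,[0,0,0],0]
    - [4,[0,0,0],0]
  grip_force: 40

```text
clock: 3.5
position: [0.6201, -0.2502, 0.047]
ee_rot: [0.583, -0.583, 0.399, -0.401]
contact_force: [-1.0, 0.3, 5.9]
width: 0.0445
```

Emit:
arm_command:
  commands:
    - [2,[0,0,0],0]
    - [2,[0,0,0.5],0]
    - [2,[0,0,1],0]
    - [2,[0,0,2],0]
    - [2,[0,0,2],0]
    - [2,[0,0,0],0]
    - [2,[0,0,0],0]

```text
clock: 4.2
position: [0.6191, -0.2498, 0.1005]
ee_rot: [-0.583, 0.583, -0.4, 0.401]
contact_force: [0.1, -0.4, -3.1]
width: 0.0448
```

```bash
python3 w.py wC; python3 -c "
from h import *
im=manip.get_image('side'); save(im,'sC.png',(190,60,330,180),5); print(manip.get_state()['contact_force'])"
```

```text
4.25 [ 0.6186 -0.2494  0.0996]
[ 0.51855246  0.17136565 -2.94654048]
```

View pics/sC.png

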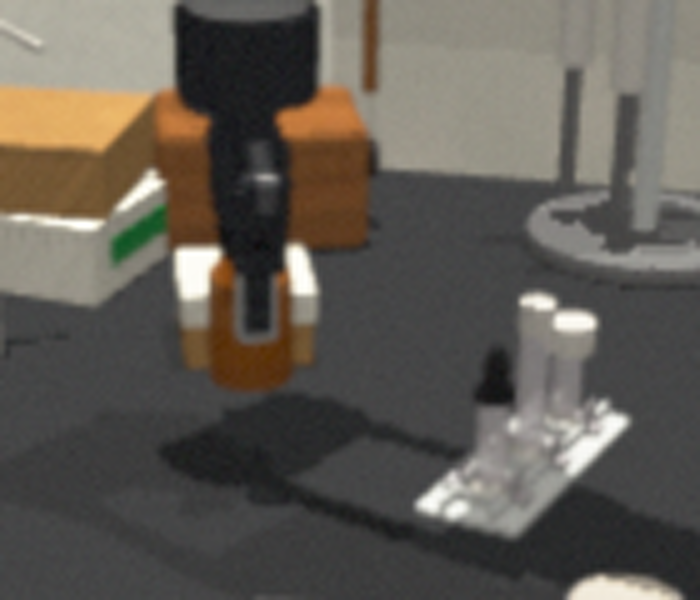

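Bottle held, hanging upright. I'll take a wrist view of the plate on the way.

Emit:
arm_command:
  commands:
    - [2,[-2,2,3],0]
    - [2,[-3,3,3],0]
    - [2,[-3,3,3],0]
    - [2,[-3,3,3],0]
    - [2,[-3,3,2],0]
    - [2,[-3,3,1],0]
    - [2,[-1,3,0],0]
    - [2,[0,0,0],0]
    - [2,[0,0,0],0]

```text
clock: 5.2
position: [0.4422, -0.0528, 0.2464]
ee_rot: [-0.583, 0.583, -0.4, 0.4]
contact_force: [0.1, 0.5, -2.6]
width: 0.0452
```

```bash
python3 w.py wD; python3 fit.py wD
```

```text
5.25 [ 0.4427 -0.0535  0.2464]
dish 716 mean [ 0.409  -0.1116  0.0129] medz 0.0129 encl [ 0.3989 -0.1078] 0.0288
tape 729 mean [0.4089 0.0939 0.0173] medz 0.0174 encl [0.4077 0.094 ] 0.0242
midcap 326 mean [ 0.4633 -0.273   0.0979] medz 0.0991 encl [ 0.4619 -0.2757] 0.0113
shortcap 395 mean [ 0.447  -0.3232  0.0697] medz 0.0702 encl [ 0.4466 -0.3252] 0.0149
bulb 164 mean [ 0.4796 -0.2228  0.0853] medz 0.0856 encl [ 0.4788 -0.2253] 0.0069
plate ((529.9067993164062, -13.090713500976562), (81.09508514404297, 122.23798370361328), 6.194610118865967) 0.014928760165864063
stir ((468.3924255371094, 251.34219360351562), (98.70406341552734, 12.494553565979004), 5.881590843200684) 0.04364050974410315
strip ((462.899658203125, -275.3770751953125), (167.418212890625, 60.565521240234375), 72.44852447509766) 0.004918832675590742
```

View pics/wD.png

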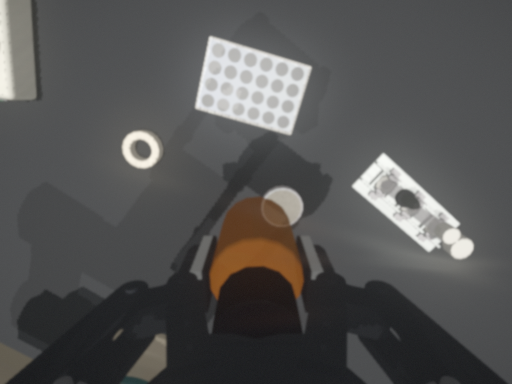

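The plate is fully visible, with corners (210,37), (311,66), (291,134) and (196,108). I'll refine the fit by colour and low z.

```bash
python3 - <<'E'
from h import *
import pickle
for n in("wA","wD"):
    im=pickle.load(open(n+".pkl","rb")); w=cloud(im); g=im["pixels"].min(2)
    for z0 in(.003,.006,.010):
        m=(w[...,0]>.46)&(w[...,0]<.6)&(w[...,1]>-.1)&(w[...,1]<.08)&(w[...,2]>z0)&(w[...,2]<.03)
        q=w[m]; print(n,z0,cv2.minAreaRect((q[:,:2]*1000).astype(np.float32)))
    # four colour-mask corners on z=15mm plane
    roi=np.zeros_like(g); m=(w[...,0]>.46)&(w[...,0]<.6)&(w[...,1]>-.1)&(w[...,1]<.08); roi[m&(g>120)]=255
    roi=cv2.morphologyEx(roi,cv2.MORPH_CLOSE,np.ones((9,9)))
    c=max(cv2.findContours(roi,0,1)[0],key=cv2.contourArea).reshape(-1,2)
    r=cv2.undistortPointsIter(c.reshape(-1,1,2).astype(float),im["intrinsics"],np.array([im["k1"],0,0,0,0.]),None,None,(3,50,1e-10)).reshape(-1,2)
    d=np.c_[r,np.ones(len(r))]@im["R"]; o=-im["R"].T@im["t"]
    X=o+d*((.014-o[2])/d[:,2])[:,None]
    print(n,"contour",cv2.minAreaRect((X[:,:2]*1000).astype(np.float32)))
E
```

```text
wA 0.003 ((530.0064697265625, -14.618888854980469), (86.71772766113281, 126.19119262695312), 5.689082622528076)
wA 0.006 ((529.9913940429688, -14.392189025878906), (84.96135711669922, 125.76780700683594), 5.8368988037109375)
wA 0.01 ((529.9163208007812, -13.374099731445312), (80.94278717041016, 123.69700622558594), 5.653007507324219)
wA contour ((532.0262451171875, -16.96813201904297), (89.97854614257812, 130.92337036132812), 5.503053665161133)
wD 0.003 ((529.93505859375, -13.16693115234375), (87.00736999511719, 128.4108428955078), 6.1388163566589355)
wD 0.006 ((529.5252075195312, -13.288017272949219), (84.85729217529297, 126.89240264892578), 5.959825038909912)
wD 0.01 ((529.805419921875, -13.147895812988281), (81.0171890258789, 122.36383819580078), 5.932921409606934)
wD contour ((529.231201171875, -13.230110168457031), (86.3584976196289, 127.38672637939453), 5.748596668243408)
```

Emit:
arm_command:
  commands:
    - [2,[3,2,0],0]
    - [2,[3,2,0],0]
    - [2,[3,2,0],0]
    - [2,[3,2,0],0]
    - [2,[3,2,-2],0]
    - [2,[2.2,1.4,-3],0]
    - [2,[0,0,-4],0]
    - [2,[0,0,-4],0]
    - [2,[0,0,-3],0]
    - [2,[0,0,-1.5],0]
    - [2,[0,0,-0.7],0]
    - [2,[0,0,0],0]

```text
clock: 6.45
position: [0.6146, 0.0599, 0.063]
ee_rot: [-0.582, 0.583, -0.402, 0.4]
contact_force: [-0.7, 0.2, -2.1]
width: 0.045
```

```bash
python3 - <<'E'
from h import *
im=manip.get_image("side"); save(im,"sE.png",(150,40,350,240),3)
s=manip.get_state(); print(s["clock"],s["position"],s["contact_force"])
w=cloud(im); m=(w[...,0]>.57)&(w[...,0]<.66)&(w[...,1]>.02)&(w[...,1]<.12)&(w[...,2]>.006)&(w[...,2]<.06)
q=w[m]; print(q.min(0),q.max(0))
E
```

```text
6.5 [0.61529213 0.06011436 0.0643831 ] [ 0.81745354 -0.13948218 -2.28064576]
[0.59153041 0.05662218 0.01512736] [0.63491758 0.09602979 0.05995769]
```

View pics/sE.png

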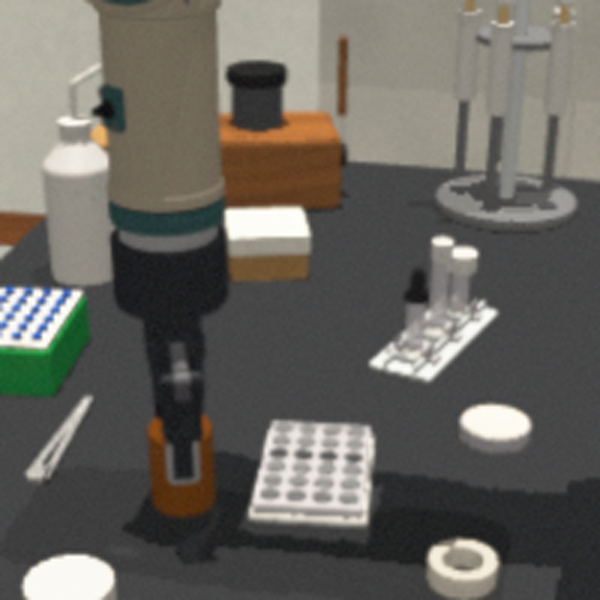

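The bottle is upright, about 16 mm above the bench. I'll lower it gently.

Emit:
arm_command:
  commands:
    - [2,[0,0,-0.5],0]
    - [2,[0,0,-0.5],0]
    - [2,[0,0,-0.2],0]
    - [2,[0,0,-0.2],0]
    - [2,[0,0,-0.1],0]
    - [2,[0,0,0],0]
    - [2,[0,0,0],0]

```text
clock: 7.2
position: [0.6147, 0.0609, 0.0501]
ee_rot: [0.583, -0.583, 0.4, -0.401]
contact_force: [-0.2, -1.0, -2.3]
width: 0.0447
```

Emit:
arm_command:
  commands:
    - [2,[0,0,-0.1],0]
    - [2,[0,0,-0.1],0]
    - [2,[0,0,0],0]

```text
clock: 7.5
position: [0.6145, 0.0608, 0.0478]
ee_rot: [-0.583, 0.583, -0.401, 0.4]
contact_force: [0.0, 0.7, -2.9]
width: 0.0448
```

Emit:
arm_command:
  commands:
    - [2,[0,0,-0.1],0]
    - [2,[0,0,0],0]
    - [2,[0,0,0],0]

```text
clock: 7.8
position: [0.6147, 0.0608, 0.0471]
ee_rot: [0.583, -0.583, 0.4, -0.401]
contact_force: [-0.5, 0.5, -0.7]
width: 0.0445
```

Emit:
arm_command:
  commands:
    - [4.6,[0,0,0],0]
    - [5,[0,0,0],0]
    - [5.6,[0,0,0],0]
    - [6.4,[0,0,0],0]
    - [7.2,[0,0,0],0]
    - [7.5,[0,0,0],0]
    - [7.5,[0,0,2],0]
    - [7.5,[0,0,4],0]
    - [7.5,[0,0,4],0]
    - [7.5,[0,0,4],0]
    - [7.5,[0,0,0],0]
    - [7.5,[0,0,0],0]

```text
clock: 9.0
position: [0.615, 0.0608, 0.188]
ee_rot: [0.583, -0.582, 0.4, -0.401]
contact_force: [-0.2, -0.3, 0.2]
width: 0.0749
```

```bash
cat > chk.py <<'E'
from h import *
import sys
# circle fit of top feature near (x,y), z range, in given camera
cam,x,y,z0,z1=sys.argv[1],*map(float,sys.argv[2:6])
im=manip.get_image(cam)
if len(sys.argv)>6: save(im,sys.argv[6]+".png")
w=cloud(im); m=(np.hypot(w[...,0]-x,w[...,1]-y)<.05)&(w[...,2]>z0)&(w[...,2]<z1); q=w[m]
c,R=cv2.minEnclosingCircle(q[:,:2].astype(np.float32))
s=manip.get_state();print(cam,s["clock"],s["position"].round(4),len(q),"medz",np.median(q[:,2]).round(4),"mean",q.mean(0).round(4),"encl",np.round(c,4),round(R,4))
E
python3 chk.py wrist .614 .06 .088 .1 wF; python3 chk.py top .614 .06 .088 .1; python3 chk.py side .614 .06 .088 .1 sF
```

```text
wrist 9.05 [0.614  0.0609 0.1864] 1185 medz 0.0933 mean [0.6144 0.0605 0.0933] encl [0.6134 0.0602] 0.017
top 9.1 [0.6136 0.0608 0.1855] 22 medz 0.0947 mean [0.6153 0.0733 0.0947] encl [0.615  0.0716] 0.0112
side 9.15 [0.6134 0.0608 0.1851] 121 medz 0.0932 mean [0.6132 0.0643 0.0928] encl [0.6145 0.0623] 0.0181
```

View pics/wF.png

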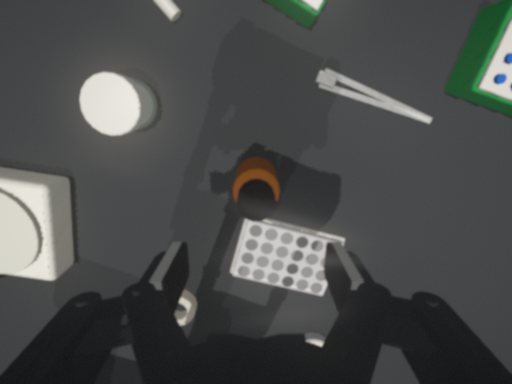

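View pics/sF.png

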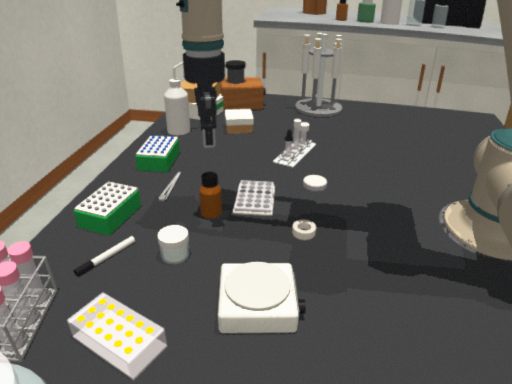

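The bottle stands upright at (0.6135, 0.0602) against a target of (0.614, 0.060). The jar lid is at (110,104) in the wrist view, so I'll fit it and go there.

```bash
python3 chk.py wrist .642 .213 .047 .06; python3 chk.py wrist .642 .213 .05 .06
```

```text
wrist 9.2 [0.6135 0.0608 0.185 ] 3152 medz 0.0515 mean [0.6414 0.2125 0.0514] encl [0.6405 0.2132] 0.0283
wrist 9.25 [0.6137 0.0608 0.1851] 3003 medz 0.0515 mean [0.6411 0.2131 0.0515] encl [0.6406 0.213 ] 0.0282
```

Emit:
arm_command:
  commands:
    - [8.5,[0.5,3,0],0]
    - [8.5,[0.5,3,0],0]
    - [8.5,[0.5,3,0],0]
    - [8.5,[0.5,3,0],0]
    - [8.5,[0.7,3.2,0],0]
    - [8.5,[0,0,-2.5],0]
    - [8.5,[0,0,-2.5],0]
    - [8.5,[0,0,0],0]
    - [8.5,[0,0,0],0]

```text
clock: 10.15
position: [0.6412, 0.2126, 0.1359]
ee_rot: [-0.582, 0.583, -0.401, 0.4]
contact_force: [0.3, -0.3, -0.1]
width: 0.085
```

```bash
python3 chk.py wrist .642 .213 .047 .06 wG
```

```text
wrist 10.2 [0.642  0.2127 0.1372] 3446 medz 0.0514 mean [0.642  0.214  0.0514] encl [0.6409 0.2134] 0.028
```

View pics/wG.png

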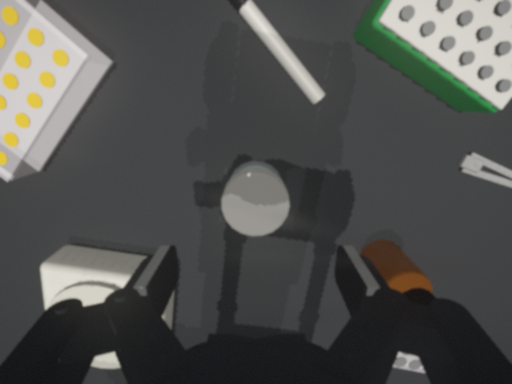

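The lid at (255,199) is centred between the jaws and clear around. I'll descend and grip.

Emit:
arm_command:
  commands:
    - [8.5,[-0.1,0,-3],0]
    - [8.5,[0,0,-3],0]
    - [8.5,[0,0,-2.3],0]
    - [8.5,[0,0,-1.2],0]
    - [8.5,[0,0,0],0]
    - [7,[0,0,0],0]
    - [5.4,[0,0,0],0]
    - [4,[0,0,0],0]
    - [4,[0,0,0],0]
    - [4,[0,0,0],0]
  grip_force: 40

```text
clock: 11.2
position: [0.6421, 0.2132, 0.0441]
ee_rot: [0.584, -0.582, 0.399, -0.401]
contact_force: [0.9, -0.5, 6.6]
width: 0.0547
```

Emit:
arm_command:
  commands:
    - [4,[0,0,0.3],0]
    - [4,[0,0,1],0]
    - [4,[0,0,2],0]
    - [4,[0,0,2],0]
    - [4,[0,0,0],0]
    - [4,[0,0,0],0]

```text
clock: 11.8
position: [0.6405, 0.2128, 0.0951]
ee_rot: [0.583, -0.583, 0.4, -0.401]
contact_force: [0.1, -1.4, -1.3]
width: 0.0545
```

```bash
python3 chk.py side .642 .213 .02 .11 sH
```

```text
side 11.85 [0.6399 0.2127 0.0942] 862 medz 0.0876 mean [0.6313 0.2307 0.0834] encl [0.6337 0.218 ] 0.0368
```

View pics/sH.png

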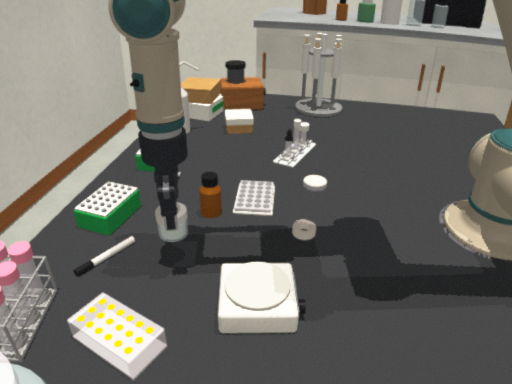

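Emit:
arm_command:
  commands:
    - [4,[0,0,4],0]
    - [4,[0,0,4],0]
    - [4,[0,-2,3],0]
    - [4,[0,-4,0],0]
    - [4,[0,-4,0],0]
    - [4,[0,-4,0],0]
    - [4,[0,-4,0],0]
    - [4,[-0.4,-4,0],0]
    - [4,[-0.4,-4,0],0]
    - [4,[0,-2,0],0]
    - [4,[0,0,-2],0]
    - [4,[0,0,-2],0]

```text
clock: 13.05
position: [0.6321, -0.0684, 0.1635]
ee_rot: [-0.582, 0.583, -0.401, 0.401]
contact_force: [-0.0, 0.9, -1.4]
width: 0.0547
```

Emit:
arm_command:
  commands:
    - [4,[0,0,-4],0]
    - [4,[0,0,-3],0]
    - [4,[0,0,-2],0]
    - [4,[0,0,-1.5],0]
    - [4,[0,0,0],0]
    - [4,[0,0,0],0]

```text
clock: 13.65
position: [0.6321, -0.0671, 0.0591]
ee_rot: [-0.583, 0.583, -0.401, 0.4]
contact_force: [1.1, -0.4, -0.8]
width: 0.055
```

```bash
python3 chk.py side .632 -.067 .006 .11 sI;python3 chk.py wrist .632 -.067 .006 .07 wI
```

```text
side 13.7 [ 0.6328 -0.0672  0.06  ] 445 medz 0.0585 mean [ 0.6239 -0.0475  0.0547] encl [ 0.6282 -0.0585] 0.0405
wrist 13.75 [ 0.6332 -0.0673  0.0605] 11596 medz 0.067 mean [ 0.6376 -0.0651  0.0625] encl [ 0.6379 -0.0651] 0.0411
```

View pics/sI.png

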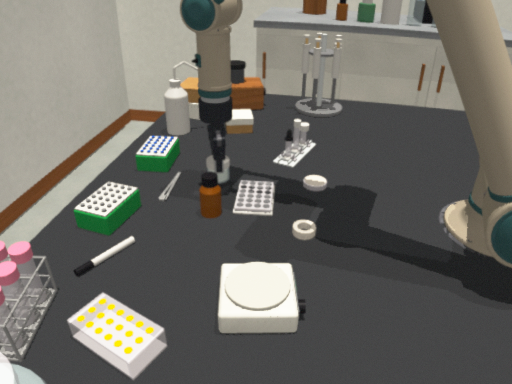

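View pics/wI.png

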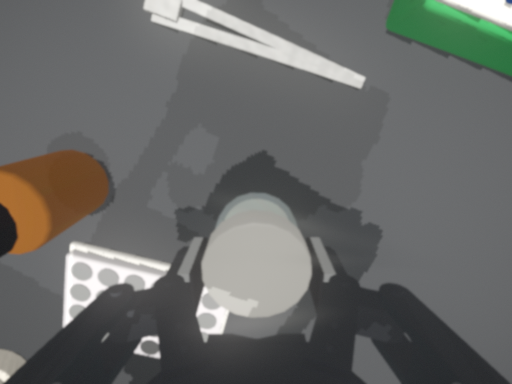

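The jar hangs upright over its place. I'll lower it.

Emit:
arm_command:
  commands:
    - [4,[0,0,-0.5],0]
    - [4,[0,0,-0.5],0]
    - [4,[0,0,-0.2],0]
    - [4,[0,0,-0.1],0]
    - [4,[0,0,-0.1],0]
    - [4,[0,0,0],0]
    - [4,[0,0,0],0]

```text
clock: 14.45
position: [0.6327, -0.0672, 0.046]
ee_rot: [0.583, -0.583, 0.4, -0.401]
contact_force: [-0.4, 0.2, -1.3]
width: 0.0543
```

Emit:
arm_command:
  commands:
    - [4,[0,0,-0.1],0]
    - [4,[0,0,-0.1],0]
    - [4,[0,0,0],0]
    - [4,[0,0,0],0]

```text
clock: 14.85
position: [0.6326, -0.0672, 0.0442]
ee_rot: [-0.583, 0.583, -0.4, 0.401]
contact_force: [-0.5, -0.2, 0.8]
width: 0.0548
```

Emit:
arm_command:
  commands:
    - [5.6,[0,0,0],0]
    - [6,[0,0,0],0]
    - [6.5,[0,0,0],0]
    - [7.2,[0,0,0],0]
    - [7.5,[0,0,0],0]
    - [7.5,[0,0,0],0]
    - [7.5,[0,0,2],0]
    - [7.5,[0,0,4],0]
    - [7.5,[0,0,4],0]
    - [7.5,[0,0,4],0]
    - [7.5,[0,0,0],0]
    - [7.5,[0,0,0],0]

```text
clock: 16.05
position: [0.6331, -0.0673, 0.1852]
ee_rot: [0.583, -0.582, 0.4, -0.401]
contact_force: [-0.5, 1.0, -0.6]
width: 0.0753
```

```bash
python3 chk.py wrist .632 -.067 .047 .06 wJ;python3 chk.py wrist .614 .06 .088 .1
```

```text
wrist 16.1 [ 0.6321 -0.0671  0.1836] 2386 medz 0.0514 mean [ 0.6328 -0.0673  0.0513] encl [ 0.6318 -0.0677] 0.0278
wrist 16.15 [ 0.6317 -0.067   0.1827] 1379 medz 0.0935 mean [0.6144 0.0594 0.0933] encl [0.6133 0.0603] 0.0171
```

View pics/wJ.png

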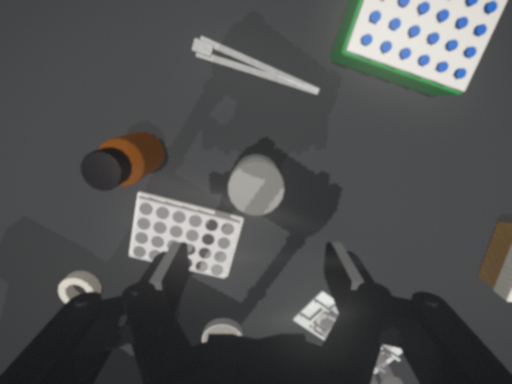

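Jar at (0.632, -0.0675) against a target of (0.632, -0.067), and the bottle is unmoved. Next the tall vial, turning the jaws to the strip's x axis.

Emit:
arm_command:
  commands:
    - [7.5,[-2.4,-3,0],0.128]
    - [7.5,[-2.4,-3,0],0.128]
    - [7.5,[-2.4,-3,0],0.128]
    - [7.5,[-2.4,-3,0],0.128]
    - [7.5,[-2.4,-3,0],0.128]
    - [7.5,[-2.4,-3,0],0.128]
    - [7.5,[-2.4,-2.9,0],0.128]
    - [7.5,[0,0,0],0]
    - [7.5,[0,0,0],0]
    - [7.5,[0,0,0],0]

```text
clock: 17.15
position: [0.4647, -0.2753, 0.183]
ee_rot: [0.699, -0.698, 0.109, -0.108]
contact_force: [0.3, -0.3, -0.6]
width: 0.0748
```

```bash
python3 w.py wK; python3 fit.py wK; python3 -c "
from h import *
q=manip.get_state()['ee_rot'];from scipy.spatial.transform import Rotation as R
m=R.from_quat(np.r_[q[1:],q[0]]).as_matrix();print(np.arctan2(m[1,0],m[0,0]))"
```

```text
17.2 [ 0.465  -0.2751  0.1832]
dish 3118 mean [ 0.399  -0.1076  0.0131] medz 0.0131 encl [ 0.3981 -0.1078] 0.0294
midcap 495 mean [ 0.4639 -0.2743  0.0986] medz 0.0992 encl [ 0.4635 -0.2756] 0.0101
shortcap 693 mean [ 0.4481 -0.3234  0.0698] medz 0.0703 encl [ 0.4475 -0.325 ] 0.0148
bulb 238 mean [ 0.4795 -0.2255  0.0874] medz 0.088 encl [ 0.479  -0.2266] 0.0067
strip ((463.489013671875, -275.8892822265625), (163.56475830078125, 60.02650451660156), 72.19817352294922) 0.004824087616659363
-0.30758468912789527
```

View pics/wK.png

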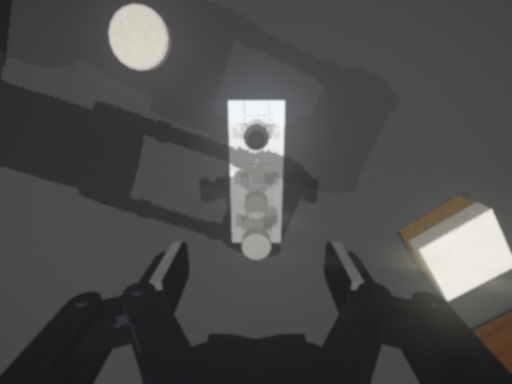

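Emit:
arm_command:
  commands:
    - [6,[-0.1,0,-2],0]
    - [5,[0,0,-3],0]
    - [5,[0,0,-2.5],0]
    - [5,[0,0,-1.9],0]
    - [5,[0,0,0],0]
    - [3.5,[0,0,0],0]
    - [2.5,[0,0,0],0]
    - [1,[0,0,0],0]
    - [0.5,[0,0,0],0]
    - [0.5,[0,0,0],0]
  grip_force: 35

```text
clock: 18.2
position: [0.4645, -0.2768, 0.0912]
ee_rot: [-0.698, 0.699, -0.108, 0.11]
contact_force: [0.2, 0.2, 5.1]
width: 0.019
```

```bash
python3 w.py wL
```

```text
18.25 [ 0.4645 -0.2767  0.0912]
```

View pics/wL.png

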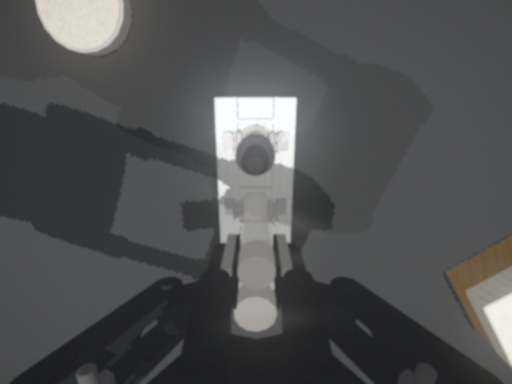

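The cap (257,268) is gripped. Pulling straight up.

Emit:
arm_command:
  commands:
    - [0.5,[0,0,0.3],0]
    - [0.5,[0,0,0.4],0]
    - [0.5,[0,0,0.5],0]
    - [0.5,[0,0,0.5],0]
    - [0.5,[0,0,0.5],0]
    - [0.5,[0,0,0.8],0]
    - [0.5,[0,0,1],0]
    - [0.5,[0,0,2],0]
    - [0.5,[0,0,2],0]
    - [0.5,[0,0,2],0]
    - [0.5,[0,0,0],0]
    - [0.5,[0,0,0],0]

```text
clock: 19.45
position: [0.4636, -0.2762, 0.1903]
ee_rot: [-0.699, 0.699, -0.108, 0.109]
contact_force: [0.7, 0.9, -0.9]
width: 0.0186
```

```bash
python3 - <<'E'
from h import *
im=manip.get_image("side"); save(im,"sM.png",(220,50,380,190),4)
s=manip.get_state(); print(s["clock"],s["position"],s["contact_force"],s["width"])
E
```

```text
19.5 [ 0.4631288  -0.27582542  0.18947465] [-0.15756934 -0.21816073  0.29644126] 0.018658200161675752
```

View pics/sM.png

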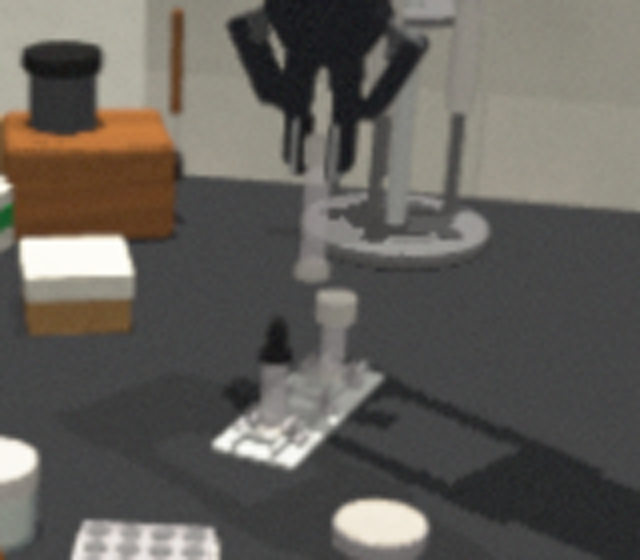

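Tall vial is out and upright; dropper and short vial remain. Carry it to the row.

Emit:
arm_command:
  commands:
    - [0.5,[0,0,2],0]
    - [0.5,[0,0,3],0]
    - [0.5,[2,3.4,0],0.08]
    - [0.5,[2,3.4,0],0.08]
    - [0.5,[2,3.4,0],0.08]
    - [0.5,[2,3.4,0],0.08]
    - [0.5,[2,3.4,0],0.09]
    - [0.5,[2,3.4,0],0]
    - [0.5,[2,3.4,0],0]
    - [0.5,[1.7,3.4,0],0]
    - [0.5,[0,0,0],0]
    - [0.5,[0,0,0],0]

```text
clock: 20.7
position: [0.62, -0.0034, 0.2381]
ee_rot: [-0.706, 0.706, 0.036, -0.038]
contact_force: [-0.9, 0.3, -0.8]
width: 0.0186
```

Emit:
arm_command:
  commands:
    - [0.5,[0,0,-3],0]
    - [0.5,[0,0,-4],0]
    - [0.5,[0,0,-3],0]
    - [0.5,[0,0,-2],0]
    - [0.5,[0,0,-1],0]
    - [0.5,[0,0,0],0]
    - [0.5,[0,0,0],0]

```text
clock: 21.4
position: [0.621, -0.0049, 0.1107]
ee_rot: [-0.706, 0.706, 0.036, -0.035]
contact_force: [-0.2, 0.3, 0.2]
width: 0.0185
```

```bash
python3 w.py wN; python3 - <<'E'
from h import *
im=manip.get_image("side"); save(im,"sN.png",(180,80,310,230),5)
s=manip.get_state(); print(s["clock"],s["position"],s["contact_force"],s["width"])
w=cloud(im); m=(np.hypot(w[...,0]-.6205,w[...,1]+.0039)<.02)&(w[...,2]>.006)&(w[...,2]<.1); q=w[m]; print(len(q),q.min(0),q.max(0))
E
```

```text
21.45 [ 0.6214 -0.0047  0.1112]
21.5 [ 0.62155856 -0.00460523  0.11141802] [ 0.36110763  0.08532334 -0.1138616 ] 0.018620326846121638
128 [ 0.60647247 -0.00645847  0.02936677] [0.63475581 0.00853279 0.09972705]
```

View pics/sN.png

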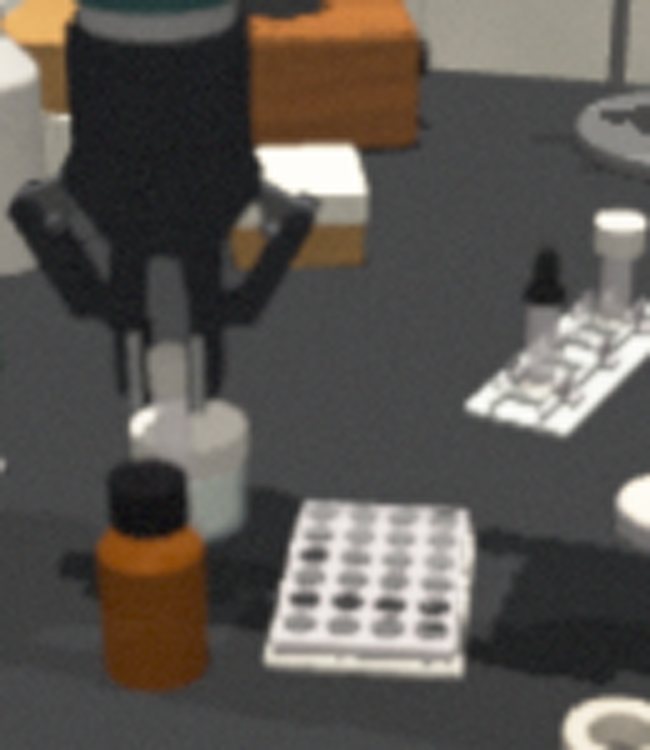

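View pics/wN.png

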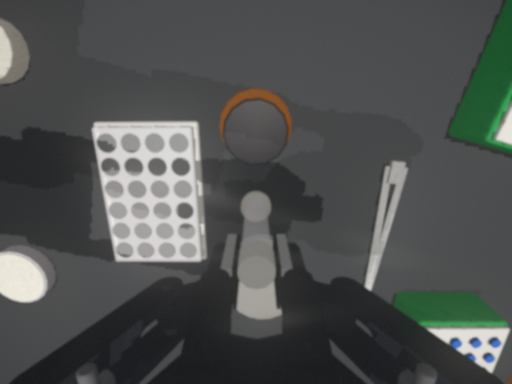

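```bash
python3 - <<'E'
from h import *
import pickle
im=pickle.load(open("wN.pkl","rb")); w=cloud(im)
for z0,z1 in((.112,.13),(.02,.036),(.04,.09)):
    m=(np.hypot(w[...,0]-.6205,w[...,1]+.0039)<.022)&(w[...,2]>z0)&(w[...,2]<z1); q=w[m]
    c,R=cv2.minEnclosingCircle(q[:,:2].astype(np.float32)); print(len(q),np.round(c,4),round(R,4),q[:,2].min(),q[:,2].max(),q.mean(0))
E
```

```text
2334 [0.6199 0.0017] 0.0213 0.11200397096652867 0.12999597746377212 [ 6.19854415e-01 -2.43600661e-04  1.19665819e-01]
336 [ 0.6197 -0.0042] 0.0122 0.02328157449367419 0.03594662707565661 [0.6189074  0.00176817 0.03079147]
709 [ 0.6197 -0.0027] 0.0085 0.04024401982787397 0.08972356352193808 [0.61908514 0.00227574 0.06796054]
```

Emit:
arm_command:
  commands:
    - [0.5,[0.1,0,-0.6],0]
    - [0.5,[0,0,-0.6],0]
    - [0.5,[0,0,-0.5],0]
    - [0.5,[0,0,-0.2],0]
    - [0.5,[0,0,-0.1],0]
    - [0.5,[0,0,0],0]
    - [0.5,[0,0,0],0]

```text
clock: 22.2
position: [0.6217, -0.0042, 0.09]
ee_rot: [-0.706, 0.706, 0.036, -0.036]
contact_force: [0.3, 0.8, 0.0]
width: 0.0184
```

Emit:
arm_command:
  commands:
    - [0.5,[0,0,-0.1],0]
    - [0.5,[0,0,-0.1],0]
    - [0.5,[0,0,0],0]
    - [0.5,[0,0,0],0]

```text
clock: 22.6
position: [0.6216, -0.0042, 0.0879]
ee_rot: [-0.706, 0.706, 0.036, -0.036]
contact_force: [-0.8, -0.5, -0.8]
width: 0.019
```

Emit:
arm_command:
  commands:
    - [0.5,[0,0,-0.1],0]
    - [0.5,[0,0,-0.1],0]
    - [0.5,[0,0,0],0]
    - [0.5,[0,0,0],0]

```text
clock: 23.0
position: [0.6218, -0.0042, 0.0863]
ee_rot: [-0.706, 0.706, 0.036, -0.036]
contact_force: [0.2, -0.1, 3.9]
width: 0.0187
```

Emit:
arm_command:
  commands:
    - [0.5,[0,0,0.05],0]
    - [0.5,[0,0,0],0]
    - [2,[0,0,0],0]
    - [2.3,[0,0,0],0]
    - [2.7,[0,0,0],0]
    - [3.4,[0,0,0],0]
    - [4.2,[0,0,0],0]
    - [5,[0,0,0],0]
    - [5,[0,0,1],0]
    - [5,[0,0,3],0]
    - [5,[0,0,4],0]
    - [5,[0,0,2],0]

```text
clock: 24.2
position: [0.6232, -0.0043, 0.1907]
ee_rot: [-0.706, 0.707, 0.038, -0.034]
contact_force: [0.7, 0.6, 0.4]
width: 0.0499
```

```bash
python3 chk.py wrist .6205 -.004 .088 .1 wO; python3 chk.py wrist .632 -.067 .047 .06;  python3 chk.py wrist .614 .06 .088 .1;python3 chk.py side .6205 -.004 .088 .1 sO
```

```text
wrist 24.25 [ 0.6246 -0.0045  0.1935] 449 medz 0.0942 mean [0.6197 0.     0.094 ] encl [0.6178 0.0163] 0.0297
wrist 24.3 [ 0.624  -0.0044  0.1912] 1881 medz 0.0513 mean [ 0.631  -0.0654  0.0513] encl [ 0.6314 -0.0669] 0.0281
wrist 24.35 [ 0.6226 -0.0043  0.1887] 1426 medz 0.0934 mean [0.613  0.0606 0.0934] encl [0.6131 0.0604] 0.0168
side 24.4 [ 0.6215 -0.0042  0.1869] 51 medz 0.0937 mean [0.6201 0.004  0.0929] encl [0.6207 0.0173] 0.0288
```

View pics/wO.png

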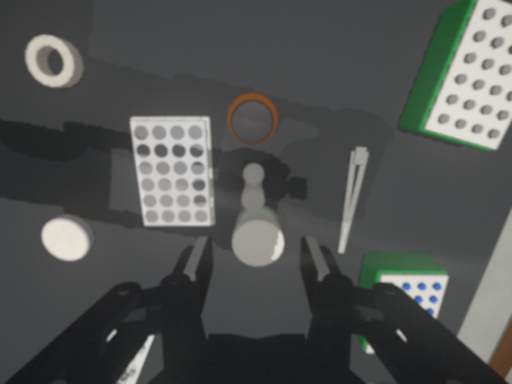

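View pics/sO.png

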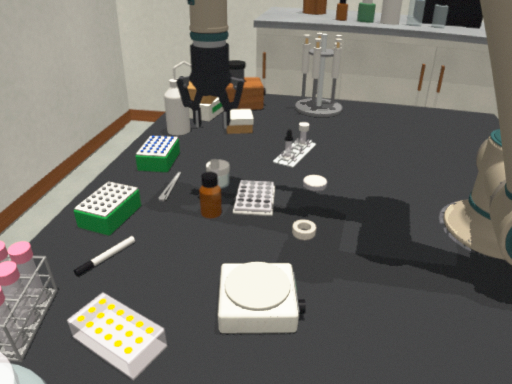

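```bash
sed -i 's/<.05)/<(float(sys.argv[7]) if len(sys.argv)>7 else .05))/' chk.py; python3 chk.py wrist .6205 -.004 .088 .1 wP .025; python3 chk.py wrist .6205 -.004 .003 .011 wP .02
```

```text
wrist 24.45 [ 0.6209 -0.0041  0.1858] 434 medz 0.0943 mean [ 0.6198 -0.0025  0.094 ] encl [ 0.6198 -0.0032] 0.01
wrist 24.5 [ 0.6206 -0.0041  0.1851] 136 medz 0.007 mean [0.6196 0.0019 0.007 ] encl [ 0.6202 -0.0033] 0.012
```

The tall vial is upright, with cap and foot both at (0.620, -0.003). Next the short vial.

Emit:
arm_command:
  commands:
    - [6.5,[-2.2,-4,0],-0.08]
    - [6.5,[-2.2,-4,0],-0.08]
    - [6.5,[-2.2,-4,0],-0.08]
    - [6.5,[-2.2,-4,0],-0.08]
    - [6.5,[-2.2,-4,0],-0.09]
    - [6.5,[-2.2,-4,0],0]
    - [6.5,[-2.2,-4,0],0]
    - [6.5,[-1.9,-4.1,0],0]
    - [6.5,[0,0,-2],0]
    - [6.5,[0,0,0],0]
    - [6.5,[0,0,0],0]

```text
clock: 25.6
position: [0.4479, -0.3242, 0.1651]
ee_rot: [0.7, -0.698, 0.11, -0.108]
contact_force: [0.7, 0.7, -0.1]
width: 0.0648
```

```bash
python3 w.py wQ; python3 fit.py wQ|grep -v plate
```

```text
25.65 [ 0.4486 -0.3243  0.1659]
dish 149 mean [ 0.3909 -0.1336  0.0121] medz 0.0122 encl [ 0.3912 -0.1316] 0.0143
shortcap 891 mean [ 0.4481 -0.324   0.07  ] medz 0.0702 encl [ 0.4475 -0.3251] 0.0146
bulb 346 mean [ 0.479  -0.2273  0.0878] medz 0.0884 encl [ 0.4792 -0.2267] 0.0071
strip ((463.5025634765625, -275.98089599609375), (165.2650604248047, 59.96780014038086), 72.37956237792969) 0.004810812076282996
```

View pics/wQ.png

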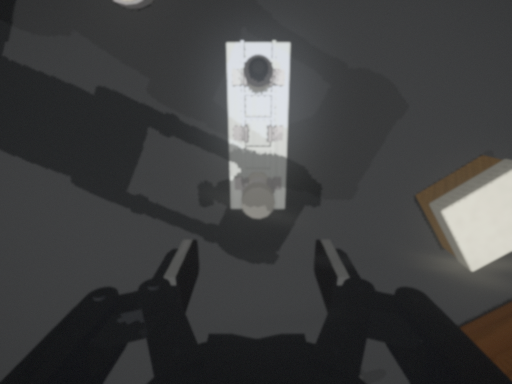

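Emit:
arm_command:
  commands:
    - [6,[-0.1,-0.1,-3],0]
    - [5.5,[0,0,-3],0]
    - [5.5,[0,0,-2.5],0]
    - [5.5,[0,0,-1.9],0]
    - [5.5,[0,0,0],0]
    - [4,[0,0,0],0]
    - [3,[0,0,0],0]
    - [1.5,[0,0,0],0]
    - [1.5,[0,0,0],0]
    - [1.5,[0,0,0],0]
  grip_force: 35

```text
clock: 26.65
position: [0.4486, -0.3268, 0.064]
ee_rot: [-0.698, 0.699, -0.107, 0.11]
contact_force: [-0.0, 0.7, 6.0]
width: 0.0277
```

Emit:
arm_command:
  commands:
    - [1.5,[0,0,0.3],0]
    - [1.5,[0,0,0.4],0]
    - [1.5,[0,0,0.5],0]
    - [1.5,[0,0,0.5],0]
    - [1.5,[0,0,0.5],0]
    - [1.5,[0,0,0.8],0]
    - [1.5,[0,0,1],0]
    - [1.5,[0,0,2],0]
    - [1.5,[0,0,3],0]
    - [1.5,[0,0,3],0]
    - [1.5,[0,0,0],0]
    - [1.5,[0,0,0],0]

```text
clock: 27.85
position: [0.4478, -0.3263, 0.1836]
ee_rot: [-0.698, 0.699, -0.108, 0.109]
contact_force: [-0.3, 0.3, -0.7]
width: 0.0275
```

```bash
python3 - <<'E'
from h import *
im=manip.get_image("side"); save(im,"sR.png",(220,50,380,190),4)
s=manip.get_state(); print(s["clock"],s["position"],s["contact_force"],s["width"])
E
```

```text
27.9 [ 0.44715936 -0.32578837  0.1823827 ] [-0.66398645 -0.13398422 -0.43502289] 0.027258530474175268
```

View pics/sR.png

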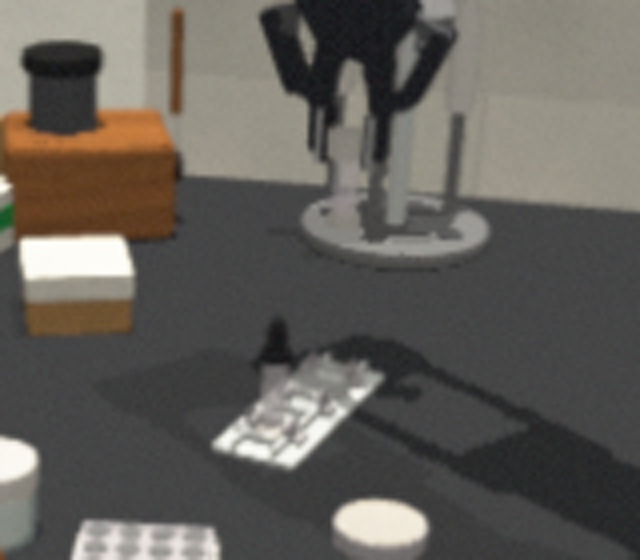

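Emit:
arm_command:
  commands:
    - [1.5,[0,0,2],0]
    - [1.5,[0,1,3],0]
    - [1.5,[0,3,0],0]
    - [1.5,[0,4,0],0]
    - [1.5,[0,4.5,0],0]
    - [1.5,[0,4.5,0],0]
    - [1.5,[0,4.5,0],0]
    - [1.5,[0,4.5,0],0]
    - [1.5,[0,4.5,0],0]
    - [1.5,[0,4.5,0],0]
    - [1.5,[0,4.5,0],0]
    - [1.5,[0,4.5,0],0]

```text
clock: 29.1
position: [0.4463, 0.1155, 0.2311]
ee_rot: [-0.698, 0.699, -0.109, 0.108]
contact_force: [0.6, 0.5, -1.6]
width: 0.0277
```

Emit:
arm_command:
  commands:
    - [1.5,[0.5,4,0],0]
    - [1.5,[0.5,3,0],0]
    - [1.5,[0,2,0],0]
    - [1.5,[0,0,0],0]
    - [1.5,[0,0,0],0]
    - [1.5,[0,0,0],0]

```text
clock: 29.7
position: [0.4571, 0.2027, 0.2317]
ee_rot: [-0.698, 0.699, -0.109, 0.108]
contact_force: [0.0, 0.0, -0.6]
width: 0.0279
```

```bash
python3 w.py wS; python3 fit.py wS|grep -v plate
```

```text
29.75 [0.4573 0.2027 0.2319]
stirtop 7776 mean [0.4655 0.3108 0.0517] medz 0.0517 encl [0.4651 0.3092] 0.052
stir ((464.79376220703125, 309.02947998046875), (115.76346588134766, 116.0760498046875), 11.896479606628418) 0.05124905685005603
strip ((512.3137817382812, -205.6895294189453), (3.99664306640625, 8.001769065856934), 29.437931060791016) 0.004332932270052993
```

View pics/wS.png

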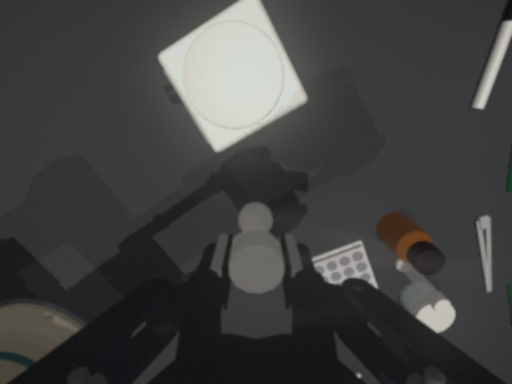

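The stirrer top circle is at (233,75), with radius 52 mm and centre (0.465, 0.309). Checking the held vial's foot relative to the TCP:

```bash
python3 - <<'E'
from h import *
import pickle
im=pickle.load(open("wS.pkl","rb")); w=cloud(im)
for z0,z1 in((.165,.183),(.236,.25)):
    m=(np.hypot(w[...,0]-.4573,w[...,1]-.2027)<.022)&(w[...,2]>z0)&(w[...,2]<z1); q=w[m]
    if len(q):c,R=cv2.minEnclosingCircle(q[:,:2].astype(np.float32)); print(len(q),np.round(c,4),round(R,4),q[:,2].min(),q[:,2].max(),q.mean(0))
E
```

```text
427 [0.4561 0.2042] 0.0121 0.17073081646832247 0.18295044054938578 [0.45771788 0.20995077 0.17887043]
2866 [0.4586 0.2055] 0.0211 0.23600985622721618 0.24999569766660273 [0.45766456 0.20536673 0.23932793]
```

Emit:
arm_command:
  commands:
    - [1.5,[0.3,3.5,0],0]
    - [1.5,[0.3,3.5,0],0]
    - [1.5,[0.3,3.5,0],0]
    - [1.5,[0,0,-3],0]
    - [1.5,[0,0,-3],0]
    - [1.5,[0,0,-2.5],0]
    - [1.5,[0,0,-1.5],0]
    - [1.5,[0,0,-0.7],0]
    - [1.5,[0,0,0],0]
    - [1.5,[0,0,0],0]

```text
clock: 30.75
position: [0.4674, 0.3086, 0.1263]
ee_rot: [0.699, -0.698, 0.108, -0.109]
contact_force: [-0.6, 0.3, 0.9]
width: 0.0277
```

```bash
python3 w.py wT; python3 - <<'E'
from h import *
import pickle
im=pickle.load(open("wT.pkl","rb")); w=cloud(im)
for z0,z1 in((.059,.0715),):
    m=(np.hypot(w[...,0]-.465,w[...,1]-.309)<.022)&(w[...,2]>z0)&(w[...,2]<z1); q=w[m]
    c,R=cv2.minEnclosingCircle(q[:,:2].astype(np.float32)); print(len(q),np.round(c,4),round(R,4),q[:,2].min(),q[:,2].max(),q.mean(0))
im=manip.get_image("side"); save(im,"sT.png",(190,180,340,340),4)
s=manip.get_state(); print(s["position"],s["contact_force"])
E
```

```text
30.8 [0.4675 0.3088 0.1265]
78 [0.4671 0.3122] 0.0118 0.0655262734837843 0.07144338062028967 [0.46938694 0.31869858 0.0691558 ]
[0.46750802 0.30895834 0.12665297] [ 0.40040689 -0.3023822   0.20061791]
```

View pics/sT.png

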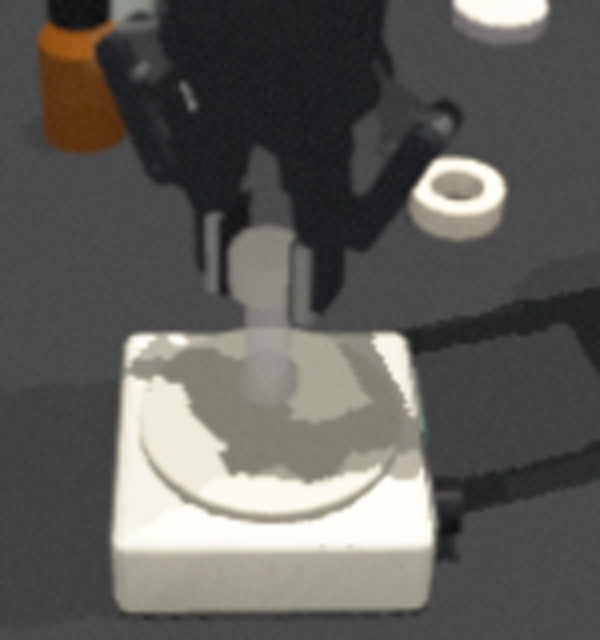

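View pics/wT.png

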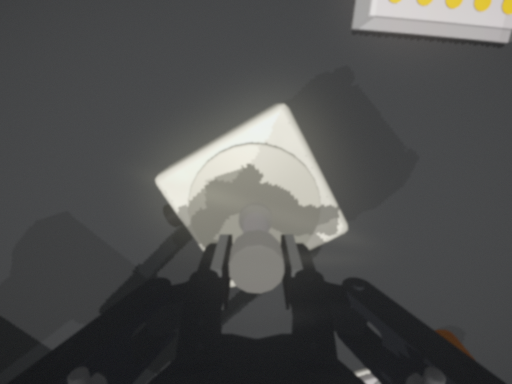

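Emit:
arm_command:
  commands:
    - [1.5,[-0.2,-0.1,-0.4],0]
    - [1.5,[0,0,-0.4],0]
    - [1.5,[0,0,-0.2],0]
    - [1.5,[0,0,-0.1],0]
    - [1.5,[0,0,-0.1],0]
    - [1.5,[0,0,0],0]
    - [1.5,[0,0,0],0]

```text
clock: 31.55
position: [0.4647, 0.3079, 0.1134]
ee_rot: [0.699, -0.699, 0.108, -0.108]
contact_force: [-0.2, -0.2, -0.7]
width: 0.0275
```

Emit:
arm_command:
  commands:
    - [1.5,[0,0,-0.1],0]
    - [1.5,[0,0,0],0]
    - [1.5,[0,0,0],0]

```text
clock: 31.85
position: [0.4646, 0.3078, 0.1124]
ee_rot: [-0.699, 0.699, -0.108, 0.108]
contact_force: [0.3, -0.6, -0.5]
width: 0.0279
```

Emit:
arm_command:
  commands:
    - [1.5,[0,0,-0.1],0]
    - [1.5,[0,0,0],0]
    - [1.5,[0,0,0],0]

```text
clock: 32.15
position: [0.4646, 0.3078, 0.1114]
ee_rot: [-0.699, 0.699, -0.108, 0.108]
contact_force: [0.6, -0.3, 0.5]
width: 0.0279
```

Emit:
arm_command:
  commands:
    - [1.5,[0,0,-0.1],0]
    - [1.5,[0,0,0],0]
    - [1.5,[0,0,0],0]

```text
clock: 32.45
position: [0.4648, 0.308, 0.1111]
ee_rot: [0.699, -0.699, 0.108, -0.109]
contact_force: [-1.1, 0.1, 5.0]
width: 0.0279
```

Emit:
arm_command:
  commands:
    - [1.5,[0,0,0.05],0]
    - [1.5,[0,0,0],0]
    - [2.9,[0,0,0],0]
    - [3.2,[0,0,0],0]
    - [3.7,[0,0,0],0]
    - [4.4,[0,0,0],0]
    - [5.2,[0,0,0],0]
    - [5.8,[0,0,0],0]
    - [5.8,[0,0,1],0]
    - [5.8,[0,0,3],0]
    - [5.8,[0,0,4],0]
    - [5.8,[0,0,2],0]

```text
clock: 33.65
position: [0.466, 0.3085, 0.2149]
ee_rot: [0.7, -0.698, 0.107, -0.11]
contact_force: [-0.7, -1.0, -0.4]
width: 0.0582
```

Emit:
arm_command:
  commands:
    - [5.8,[0,-4,2],0]
    - [5.8,[0,-4,0],0]
    - [5.8,[-1,-4,0],0]
    - [5.8,[-2,-4,0],0]
    - [5.8,[-2,-4,0],0]
    - [5.8,[0,0,0],0]
    - [5.8,[0,0,0],0]
    - [5.8,[0,0,0],0]

```text
clock: 34.45
position: [0.4154, 0.1084, 0.2316]
ee_rot: [0.699, -0.698, 0.108, -0.109]
contact_force: [-0.1, 0.2, -0.5]
width: 0.0582
```

```bash
python3 chk.py wrist .465 .309 .112 .125 wU .03; python3 chk.py wrist .465 .309 .053 .0595 wU .02; python3 w.py wU; python3 fit.py wU; for c in top side; do python3 chk.py $c .465 .309 .112 .125 ${c}U .03; python3 chk.py $c .614 .06 .088 .1 ${c}U .03;python3 chk.py $c .632 -.067 .047 .06 ${c}U .035;python3 chk.py $c .62 -.004 .088 .1 ${c}U .03; done
```

```text
wrist 34.5 [0.4154 0.1087 0.2314] 0 medz nan mean [nan nan nan] encl [0. 0.] 0.0
wrist 34.55 [0.4153 0.1087 0.2312] 0 medz nan mean [nan nan nan] encl [0. 0.] 0.0
34.6 [0.4152 0.1087 0.231 ]
dish 942 mean [ 0.3979 -0.1054  0.013 ] medz 0.0131 encl [ 0.3971 -0.1075] 0.0295
tape 713 mean [0.4084 0.0954 0.0171] medz 0.0171 encl [0.408  0.0943] 0.0241
stirtop 1135 mean [0.4525 0.2707 0.0517] medz 0.0517 encl [0.454  0.2778] 0.0392
bulb 12 mean [ 0.4801 -0.2207  0.0756] medz 0.0754 encl [ 0.4801 -0.2216] 0.0054
plate ((547.4793701171875, 1.1927261352539062), (119.73780822753906, 146.4097137451172), 5.597731113433838) 0.014768044065108185
stir ((455.9499206542969, 256.3306579589844), (44.801204681396484, 111.66163635253906), 72.33108520507812) 0.05002605531932181
strip ((486.73681640625, -251.95654296875), (88.71585845947266, 27.81189727783203), 71.76838684082031) 0.005424540504462463
top 34.65 [0.4151 0.1087 0.2309] 0 medz nan mean [nan nan nan] encl [0. 0.] 0.0
top 34.7 [0.4149 0.1086 0.2308] 151 medz 0.0946 mean [0.6155 0.0605 0.0944] encl [0.6164 0.0598] 0.0181
top 34.75 [0.4149 0.1085
[... 790 characters left out ...]
,np.round(c,4),round(R,4))
  ret = um.true_divide(
  return _methods._mean(a, axis=axis, dtype=dtype,
  ret = ret.dtype.type(ret / rcount)
chk.py:9: RuntimeWarning: Mean of empty slice.
  s=manip.get_state();print(cam,s["clock"],s["position"].round(4),len(q),"medz",np.median(q[:,2]).round(4),"mean",q.mean(0).round(4),"encl",np.round(c,4),round(R,4))
  ret = um.true_divide(
  return _methods._mean(a, axis=axis, dtype=dtype,
  ret = ret.dtype.type(ret / rcount)
chk.py:9: RuntimeWarning: Mean of empty slice.
  s=manip.get_state();print(cam,s["clock"],s["position"].round(4),len(q),"medz",np.median(q[:,2]).round(4),"mean",q.mean(0).round(4),"encl",np.round(c,4),round(R,4))
  ret = um.true_divide(
```

View pics/topU.png

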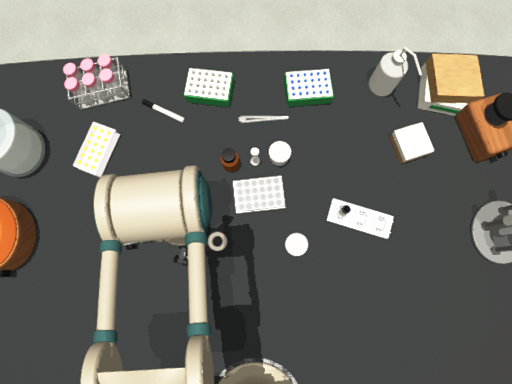

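View pics/sideU.png

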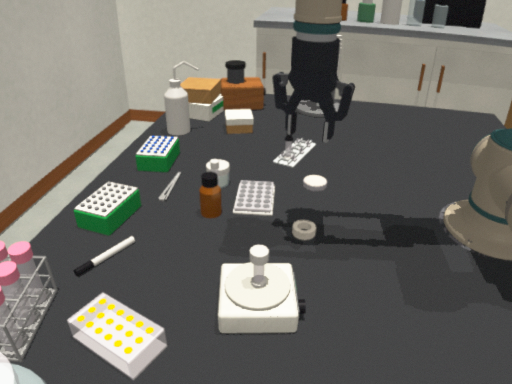

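View pics/wU.png

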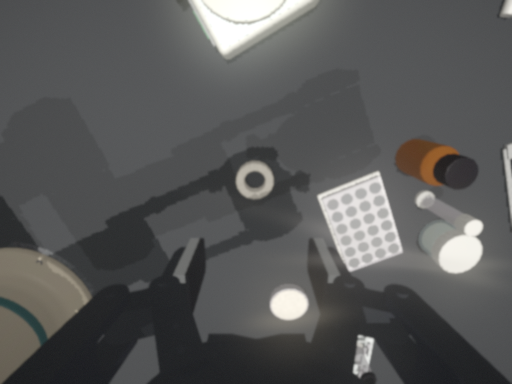

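All objects stand upright, and the side view puts the short vial within 1 mm of the stirrer centre as measured by the same camera. The gripper is clear, so I'm handing in.

```bash
python3 -c "
from rig import manip
print(manip.sign_off())"
```

```text
the job is handed in; nothing more can be done
None
```

The bench is laid out as asked and handed in at about 35 s of the 112 s, in the order bottle, jar, tall vial, short vial. The gripper was clear of everything, about 0.23 m above the bench.

Last measured positions against targets worked out from the plate pose at (0.530, -0.013), yaw 0.102 rad, and the stirrer centre:

| Object | Measured (m) | Target (m) | Camera |
|---|---|---|---|
| Bottle | (0.613, 0.060) | (0.614, 0.060) | wrist |
| Jar | (0.632, -0.067) | (0.632, -0.067) | wrist |
| Tall vial | (0.620, -0.003) | (0.6205, -0.004) | wrist |
| Short vial | (0.465, 0.311) | (0.466, 0.311) | side |

- **Upright:** all four look upright in the final views. The tall vial's cap and foot positions agree within 0.5 mm.
- **Setting down:** contact forces when lowering stayed at or below about 5 N.
- **Left in place:** the dropper vial is still in its clip. The dish and tape roll are within 1 mm of where they started.
- **Camera disagreement:** the top and side cameras differ from the wrist camera by up to about 3 mm, as they did before anything moved. I trusted the wrist camera.
- **Failed check:** the last wrist and top views of the short vial did not show it (out of frame, and hidden by the arm). Its position rests on the side camera alone, against the stirrer centre measured by that same camera.

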